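# Feel out and twist free a seized bayonet plug, then weigh it

## Robot

A 6-joint arm with a two-finger parallel gripper is mounted at the origin on the work surface. World frame = base frame: x ahead of the robot, y to its left, z up, the work surface at z = 0. Lengths are in m, angles in degrees, forces in N, time in s.
With the tool pointing down it reaches from about 0.325 to 0.85 m from the base axis. Payload 15.5 kg.
Tool frame: the origin (TCP) lies midway between the tips of the shut fingers; the grasp point (between the pads) lies 19 mm behind it; y points along the fingers, x is the direction in which the jaws open and shut, and the axes are right-handed (so a half turn about y gives the same grasp; the last joint's range is limited). The gripper opens to 91 mm and grips with 3 to 60 N. Pads are 32 mm wide; open, the fingers measure 118 mm over their backs; the gripper's body (76 mm by 178 mm) begins 60 mm behind the grasp point.
Start: joints at [-81.331, 28.281, 77.091, -0, 74.628, -5.472], TCP at [0.153, -0.606, 0.214] pointing down, gripper open.
Joint ranges: [-166.48, 166.48], [-47.26, 123.95], [12.59, 153.08], [-70.14, 250.14], [6.76, 159.57], [-176.63, 176.63]. Speed limits (degrees/s): [108.29, 108.29, 147.25, 172.46, 172.46, 172.46].

## Interface

Orientations are given as a 3x3 rotation matrix whose columns are the frame's x, y, z axes.
In Python, from bench import ctrl gives the robot as it stands. The module is installed in compiled form; this text tells all that it offers. Calls block until the motion is done:
- ctrl.goto(position, orientation): joint-space move of the TCP to a pose.
- ctrl.move_l(position, vel=0.15, ori=None, contact_N=None): straight line of the TCP; ori=None keeps the orientation; vel is the mean speed in m/s. With contact_N (N) it stops when the force on the tool has changed by that much, and returns True; else False.
- ctrl.movej(angles): joint-space move.
- ctrl.command_gripper(opening): opening from 0.0 (shut) to 1.0 (fully open); the grip force is fixed at half the most; returns when the fingers have stopped.
- ctrl.sleep(seconds).
- ctrl.ik(position, orientation): joint angles nearest the present ones, or None.
- ctrl.read_camera(name): name is "side" or "top"; returns the picture (420x560x3 uint8, blue, green, red); there is no depth.
- ctrl.camera_params(name): a dict with "fx", "fy", "cx", "cy" (pixels), "D" ([k1, k2, p1, p2, k3] as OpenCV has them; the pictures are not rectified), "pose" (4x4, takes a point from camera to world coordinates). Camera axes: x right, y up, looking along -z (the intrinsics and any distortion apply to the point x, -y, -z); pixel columns grow to the right and rows downward; lengths in m; the calibration is good to about 2 mm. A picture is of the moment at which its call begins. camera_params takes no time and is no camera call.
A pose or a line that the arm cannot do raises ctrl.MotionError and nothing moves.
- ctrl.sign_off(): hands the job in, once; it reports no verdict.
Readings, each from a call of its own:
- ctrl.current_t(): time.
- ctrl.current_q(): joint angles.
- ctrl.current_dq(): joint speeds.
- ctrl.current_effort(): joint torques, N m.
- ctrl.current_tool_pos(): TCP position.
- ctrl.current_eef_rot(): TCP orientation.
- ctrl.current_contact_force(): force on the tool from outside, world axes, zero at the start.
- ctrl.current_wrist_torque(): the same for the moment, N m.
- ctrl.current_grip_width(): opening from 0.0 (shut) to 1.0 (fully open).
Only numpy, scipy, OpenCV 4.12 (cv2) and the standard library are available. Lean on these libraries where they do the work, as an engineer would, in place of code of your own. Each camera call takes 0.05 s, during which the arm holds its last target.

## Task

The steel bayonet plug has seized in the brass valve that lies loose in the notched stand: its lugs are caught under the lip of the bore, and only somewhere within the next quarter turn counter-clockwise (seen from above) do cut-outs, hidden by the collar, let them through. Feel for that place with a light upward pull on the tee head, then work the plug to and fro while pulling until it is right out, without ever lifting the valve from its notches. Stand the plug upright on the pan of the scale, set down and not dropped, let go, and leave everything else on the bench where it is.

Things in the scene. Friction and masses are not known exactly. Their poses are not given: they have to be found in the camera images.
- plug: The seized plug: bare grey steel, 102 mm tall, 0.42 kg. Origin: centre of its flat foot, z up along it. From below: round shank 60 mm long, tapering from 40 to 35 mm at the foot, inside the valve at the start; collar 54 mm across, 5 mm thick, lying on the valve's rim; neck 24 mm across, 13 mm tall; tee head 78 to 102 mm above the origin.
- tee (a point): Centre of the plug's tee head, a bar 70 mm long (along this point's x), 18 mm wide (y) and 24 mm tall, 90 mm above the plug's origin. It lies 12 mm over the bar's underside and 25 mm over the collar's top.
- shank_top (a point): Top of the plug's shank. The bore grips the shank by dry friction, 11 to 22 N in all at 20 mm radius (0.2 to 0.45 N m), against whichever way it slips. Straight pulling therefore lifts the valve too, but turning takes up the friction, so little is left against pulling (rising 4 mm during a turn of 1 rad costs 3 to 6 N, besides the plug's 4 N weight). The grip lets go after 24 mm of rise.
- lugs (a point): Point on the plug's axis, 51 mm above its origin, level with two lugs that stick out 5 mm along its +x and -x, 8 mm wide, 4 mm tall, hidden in the valve. The lip over them leaves 1 mm of play; under it the plug turns freely. Turned counter-clockwise by a hidden angle of 0.4 to 1.35 rad from its start, the lugs stand in the middle of the cut-outs.
- valve: Brass valve body, 0.6 to 0.9 kg without the plug: upright round barrel 60 mm across, 74 mm tall, with two octagonal pipe ends, 40 mm across flats, reaching 66 mm out along its y. Origin: centre of the barrel's underside, 36 mm above the bench when seated. The stand keeps it from turning (1 mm play), but only its own weight holds it down.
- bore_rim (a point): Centre of the valve's open top, 110 mm above the bench when seated; bore 43 mm wide, 66 mm deep, its top 6 mm the lip. In a cut-out the lugs can turn 0.14 rad either way until clear, after 11 mm of rise. While they are caught, a raised plug carries the whole valve (10 to 13 N with the plug) even when jogged to and fro; in a cut-out jogging lets the valve slide down and its weight comes off.
- stand: Fixed grey steel stand: base plate 150 x 160 x 10 mm with two uprights 78 mm apart along its y, each with a square notch open at the top, 42 mm wide, 32 mm deep, floor 50 mm and top 82 mm above the bench; the valve's pipe ends lie in them. Origin: under the base plate, on the bench. It may stand on the left or right.
- pan_middle (a point): Middle of the scale's pan, on its upper face, 82 mm above the bench. The pan is a fixed flat tray, 208 mm inside along this point's x and 288 mm along its y, with a rim 9 mm high; worn blue with an aluminium edge, empty at the start.
- scale: Shop scale with cream housing, about 0.28 m wide, black display panel towards its -x side. Fixed. Origin on the bench under the middle of the pan; axes as those of the pan. It stands on the other side from the stand.
- casting_a: Bystander close behind the stand: broken hollow brass casting, about 145 x 50 x 30 mm, lying on the bench. Origin: its underside. Leave it.
- bowl: Bystander beside the stand: brass bowl, 100 mm across, 42 mm high. Leave it.
- hammer: Bystander on the right: hammer, 260 mm long. Leave it.
- elbow: Bystander in front of the stand: brass pipe elbow, about 80 mm long and 58 mm high. Leave it.
- collar: Bystander in front of the stand: loose brass ring, 72 mm across, 22 mm high. Leave it.
Mind the look-alikes: they are no part of the job. What is shaped like the plug but red is not meant.

How it is judged (in metres and radians):
On the way:
1. the plug is drawn out of the bore while the valve lies down in its notches (z of plug in the frame of valve above 0.076 m and z of valve in the frame of stand between 0.032 and 0.041 m and horizontal distance between valve and stand below 0.008 m and angle between valve's own z axis and vertical below 0.08 rad), for 0.1 s.
At the end, for the whole second after the job is handed in: The plug stands upright (within 0.1 rad) and at rest on the scale's pan, its whole foot inside the rim, released; the valve lies at rest down in the notches of the stand (within 5 mm in height, 8 mm sideways, 0.08 rad of upright), and everything else is where it was (x of plug in the frame of pan_middle between -0.087 and 0.087 m and y of plug in the frame of pan_middle between -0.127 and 0.127 m and z of plug in the frame of pan_middle between -0.004 and 0.004 m and angle between plug's own z axis and vertical below 0.1 rad and linear speed of each of plug, valve below 0.02 m/s and z of valve in the frame of stand between 0.032 and 0.041 m and horizontal distance between valve and stand below 0.008 m and angle between valve's own z axis and vertical below 0.08 rad); the robot touches nothing.
It fails at once if the valve is lifted more than 6 mm in its notches or tipped by more than 0.2 rad (z of valve in the frame of stand above 0.042 m or angle between valve's own z axis and vertical above 0.2 rad).
It fails at once if the plug is dropped (falls freely by more than about 15 mm) (linear speed of plug above 0.55 m/s and contact force between plug and the fingers below 0.1 N).
It fails at once if a bystander is pushed more than 30 mm or tipped over (distance of any of casting_a, bowl, hammer, elbow, collar from where it was at the start of the episode above 0.03 m or angle between any of casting_a, bowl, hammer, elbow, collar's own z axis and vertical above 0.6 rad).
It also fails if it takes over 72 s, if anything falls off the work surface, if the arm or the gripper's body presses on something with over 40 N, if the wrist force passes 120 N, or if a joint passes its speed limit or range.

## Working session

There is one attempt and no reset: what is moved stays moved. The work goes in short steps, each a Python script; the robot and the scene stay as the last script left them, time stands still between calls to the robot, and variables do not carry over. Pictures are saved under pics/ and viewed, and the job is handed in when it is done.

```bash
mkdir -p pics; python3 - <<'E'
from bench import ctrl
import cv2,numpy as np
np.set_printoptions(precision=4,suppress=True)
for n in("top","side"):
    im=ctrl.read_camera(n); cv2.imwrite(f"pics/{n}0.png",im)
    p=ctrl.camera_params(n); print(n,p)
print(ctrl.current_t(),ctrl.current_tool_pos(),ctrl.current_eef_rot(),ctrl.current_contact_force(),ctrl.current_grip_width())
E
```

```text
top {'fx': 414.19136738390284, 'fy': 414.19136738390284, 'cx': 281.02086959627076, 'cy': 208.51089445201026, 'D': array([-0.0799,  0.    ,  0.    ,  0.    ,  0.    ]), 'pose': array([[-0.0036,  0.9953, -0.0965,  0.4088],
       [-1.    , -0.0039, -0.0029, -0.0828],
       [-0.0033,  0.0965,  0.9953,  1.5607],
       [ 0.    ,  0.    ,  0.    ,  1.    ]])}
side {'fx': 513.5907951039087, 'fy': 513.5907951039087, 'cx': 276.12990907631877, 'cy': 208.5908245148154, 'D': array([0.0239, 0.    , 0.    , 0.    , 0.    ]), 'pose': array([[-0.93  ,  0.2582, -0.2617,  0.1782],
       [-0.3675, -0.668 ,  0.6471,  0.8519],
       [-0.0077,  0.698 ,  0.7161,  1.1546],
       [ 0.    ,  0.    ,  0.    ,  1.    ]])}
0.1 [ 0.1527 -0.6057  0.2134] [[ 0.2443 -0.0002  0.9697]
 [-0.9697  0.0011  0.2443]
 [-0.0011 -1.      0.0001]] [ 0.8604 -0.3736  0.4615] 0.9952467080942395
```

View pics/top0.png

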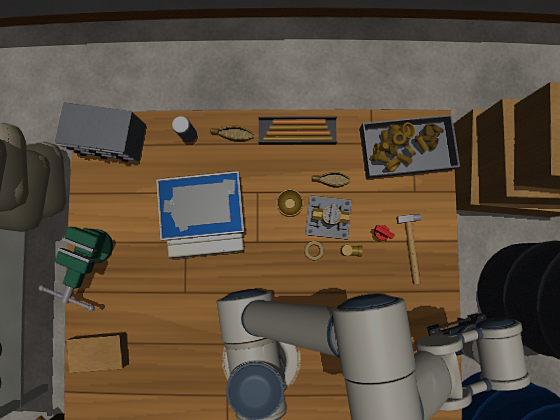

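View pics/side0.png

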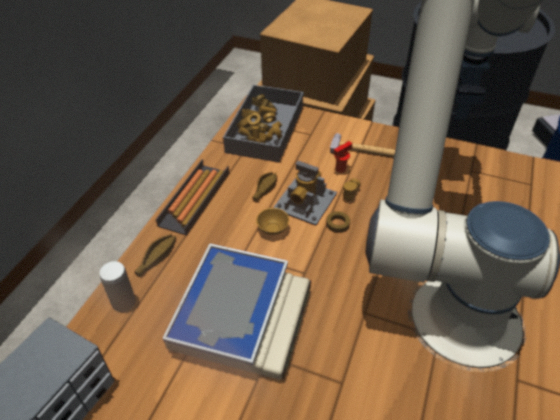

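The steel plug sits in the notched stand at top (330,215) / side (305,180). The red look-alike is at top (382,233) / side (342,155). I'll enlarge both views to confirm.

```bash
python3 - <<'E'
import cv2
a=cv2.imread("pics/top0.png")[185:250,295:365]; b=cv2.imread("pics/side0.png")[145:230,265:345]
cv2.imwrite("pics/ct.png",cv2.resize(a,None,fx=9,fy=9,interpolation=cv2.INTER_CUBIC))
cv2.imwrite("pics/cs.png",cv2.resize(b,None,fx=7,fy=7,interpolation=cv2.INTER_CUBIC))
E
```

```text
(no output)
```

View pics/ct.png

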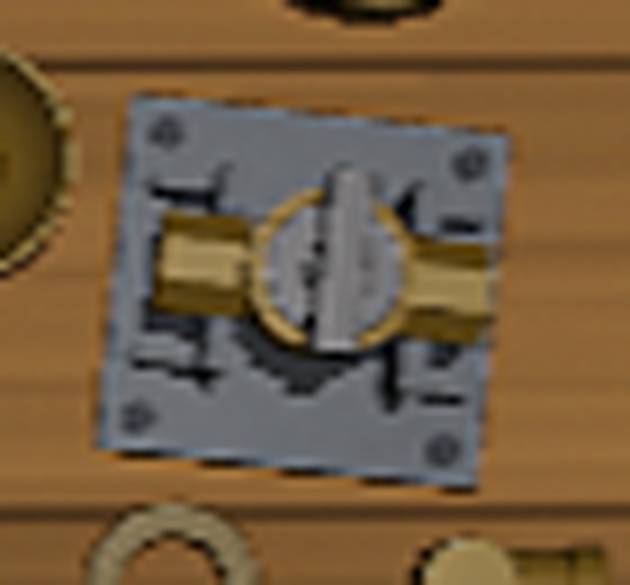

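View pics/cs.png

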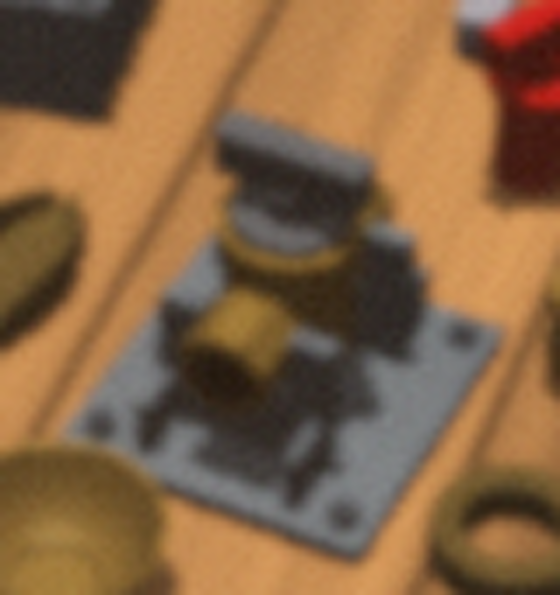

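```bash
cat >h.py <<'E'
import cv2,numpy as np
from bench import ctrl
np.set_printoptions(precision=4,suppress=True)
def ray(n,uv,z):
    p=ctrl.camera_params(n); K=np.array([[p['fx'],0,p['cx']],[0,p['fy'],p['cy']],[0,0,1]])
    x,y=cv2.undistortPoints(np.array([[uv]],float),K,np.array(p['D'],float))[0,0]
    T=p['pose']; d=T[:3,:3]@np.array([x,-y,-1]); o=T[:3,3]
    return o+d*(z-o[2])/d[2]
E
python3 - <<'E'
from h import *
for name,pts in dict(stand10=[(132,95),(510,133),(480,490),(98,450)],bar152=[(333,168),(375,168),(357,350),(318,350)]).items():
    z=int(name[-3:] if name!='stand10' else 10)/1000
    P=np.array([ray('top',(295+(u+.5)/9-.5,185+(v+.5)/9-.5),z) for u,v in pts]); print(name,P[:,:2].tolist(),P.mean(0),[np.linalg.norm(P[i]-P[i-1]) for i in range(4)])
im=cv2.imread('pics/top0.png')
# bar mask stats
hsv=cv2.cvtColor(im,cv2.COLOR_BGR2HSV)
print(hsv[200:226,324:344,2]); print(hsv[200:226,324:344,1])
# blue pan
m=cv2.inRange(hsv,(100,120,60),(125,255,255)); m[:, :140]=0; m[:,260:]=0; m[:160]=0;m[260:]=0
r=cv2.minAreaRect(np.argwhere(m)[:,::-1].astype(np.float32)); b=cv2.boxPoints(r); P=np.array([ray('top',q,.082) for q in b]);print(r,P,P.mean(0),[np.linalg.norm(P[i]-P[i-1]) for i in range(4)])
# side
b=[(217+0,115),(372,160),(360,185),(222,150)]
E
```

```text
stand10 [[0.6094526676014209, -0.1848486410420952], [0.5928396390548202, -0.343457310617781], [0.4434464580157363, -0.3280519323476102], [0.46083398109021045, -0.16922448545141097]] [ 0.5266 -0.2564  0.01  ] [np.float64(0.14943770681537963), np.float64(0.15947633925463442), np.float64(0.15018537951686092), np.float64(0.15977635571707838)]
bar152 [[0.5628114977261371, -0.25174665100644145], [0.5627521670755923, -0.26776210051586663], [0.49344570189115966, -0.25980397938164024], [0.4935125744276244, -0.2450050362706193]] [ 0.5281 -0.2561  0.152 ] [np.float64(0.06962607370503815), np.float64(0.01601555940687185), np.float64(0.06976186500050004), np.float64(0.014799094199962634)]
[[113 112 110 109 110 112 112 112 112 112 111 110 111 111 112 112 113 112
  110 111]
 [113 113 112 111 111 113 112 112 111 112 113 111 111 112 111 112 110 111
  111 110]
 [112 113 112 111 110 110 112 113 114 114 113 112 113 112 111 111 111 110
  110 110]
 [113 113 112 112 111 111 112 114  95  96 112 114 113 113 111 111 111 111
  111 110]
 [113 115 114 111 111 114 118  78 104 135 127 111  92 103 114 113 113 113
 
[... 3660 characters left out ...]
 206]
 [ 41 217 139 124 137  31   4   4   6   6  22 153 145 140 140  64  98 130
  164 230]
 [ 21  51 255 231 187   6   2   5   5   4  33 125  65 113 255  36  29  32
   41  52]
 [ 30  33  36  21 111 133  61  23  85  43  44  72  53  55 102  17  16  15
   23  34]
 [ 28  21  20  24  32  19  20  30  26  28  19  20  18  15   0  21  12  16
   20  14]]
((199.1004638671875, 205.40481567382812), (57.094783782958984, 79.59769439697266), 84.42780303955078) [[0.655  0.3739 0.082 ]
 [0.6815 0.0845 0.082 ]
 [0.4757 0.0631 0.082 ]
 [0.4485 0.3484 0.082 ]] [0.5652 0.2175 0.082 ] [np.float64(0.20810340454011794), np.float64(0.29065663551620874), np.float64(0.20698739696465443), np.float64(0.2865857547535466)]
```

```bash
cat >>h.py <<'E'
def ori(yaw): # tool x at world yaw (deg), tool y down
    c,s=np.cos(np.radians(yaw)),np.sin(np.radians(yaw)); x=np.array([c,s,0]);y=np.array([0,0,-1.]);return np.stack([x,y,np.cross(x,y)],1)
def st(tag=''):
    f=ctrl.current_contact_force(); print(tag,'t%.2f'%ctrl.current_t(),'p',ctrl.current_tool_pos(),'F',f,'M',ctrl.current_wrist_torque(),'g%.3f'%ctrl.current_grip_width(),'j6 %.1f'%ctrl.current_q()[5]); return f
E
python3 - <<'E'
from h import *
print('side bar centre',ray('side',(265+293.5/7-.5,145+143.5/7-.5),.152))
for yaw in(84,-96):
  for d in (0,45,90,100):
    print(yaw,d,ctrl.ik([.5275,-.2562,.123],ori(yaw+d)))
    print('  pan',ctrl.ik([.5652,.2175,.25],ori(yaw+d)))
ctrl.goto([.5275,-.2562,.215],ori(-96)); st()
cv2.imwrite('pics/s1.png',ctrl.read_camera('side')[100:250,220:400].repeat(4,0).repeat(4,1))
E
```

```text
side bar centre [ 0.5271 -0.2547  0.152 ]
84 0 [ -31.7384   31.0091   88.6037   -0.       60.3872 -115.7384]
  pan [ 15.3999  24.8927  77.1153  -0.      77.992  -68.6001]
84 45 [ -31.7384   31.0091   88.6037   -0.       60.3872 -160.7384]
  pan [  15.3999   24.8927   77.1153    0.       77.992  -113.6001]
84 90 [-31.7384  31.0091  88.6037  -0.      60.3872 154.2616]
  pan [  15.3999   24.8927   77.1153   -0.       77.992  -158.6001]
84 100 [-31.7384  31.0091  88.6037  -0.      60.3872 144.2616]
  pan [  15.3999   24.8927   77.1153   -0.       77.992  -168.6001]
-96 0 [-31.7384  31.0091  88.6037  -0.      60.3872  64.2616]
  pan [ 15.3999  24.8927  77.1153  -0.      77.992  111.3999]
-96 45 [-31.7384  31.0091  88.6037  -0.      60.3872  19.2616]
  pan [15.3999 24.8927 77.1153 -0.     77.992  66.3999]
-96 90 [-31.7384  31.0091  88.6037  -0.      60.3872 -25.7384]
  pan [15.3999 24.8927 77.1153 -0.     77.992  21.3999]
-96 100 [-31.7384  31.0091  88.6037  -0.      60.3872 -35.7384]
  pan [15.3999 24.8927 77.1153 -0.     77.992  11.3999]
 t1.96 p [ 0.5272 -0.2569  0.215 ] F [-0.4107  0.0709 -0.3135] M [-0.0302  0.0659 -0.0161] g1.001 j6 64.2
```

View pics/s1.png

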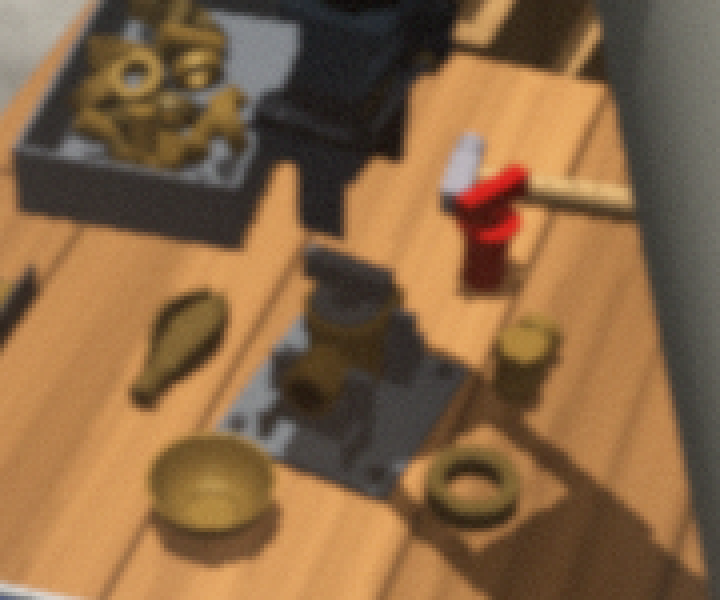

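The side view cross-checks the bar centre to within 2 mm. The red look-alike at crop (490,220) stands apart from the grey plug in the stand at (350,280). I'm descending onto the grey one.

```bash
python3 - <<'E'
from h import *
f0=st('pre'); print('contact',ctrl.move_l([.5275,-.2558,.1235],vel=.08,contact_N=6)); st('down')
ctrl.command_gripper(0.0); st('grip')
cv2.imwrite('pics/s2.png',ctrl.read_camera('side')[130:240,250:350].repeat(5,0).repeat(5,1))
cv2.imwrite('pics/t2.png',ctrl.read_camera('top')[165:265,280:380].repeat(5,0).repeat(5,1))
st()
E
```

```text
pre t2.01 p [ 0.5272 -0.257   0.215 ] F [0.0709 0.3006 0.182 ] M [ 0.0507  0.0315 -0.0367] g0.999 j6 64.2
contact False
down t3.30 p [ 0.5278 -0.256   0.124 ] F [-0.2955 -0.267   0.3217] M [-0.0154  0.06    0.0212] g1.001 j6 64.3
grip t4.38 p [ 0.5275 -0.2552  0.1235] F [0.6786 5.6736 1.4704] M [ 1.0811 -0.1805  0.0165] g0.246 j6 64.3
 t4.47 p [ 0.5275 -0.2552  0.1234] F [0.3787 4.9357 0.5413] M [ 1.0532 -0.2304  0.0335] g0.239 j6 64.3
```

View pics/s2.png

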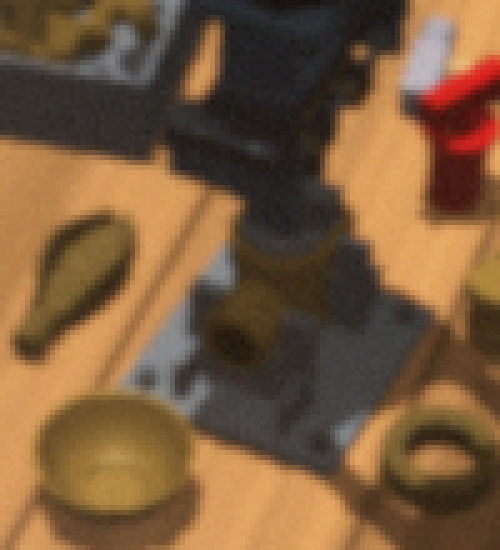

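```bash
python3 - <<'E'
from h import *
ctrl.sleep(.1)
for y in(-.2552,-.2546):
    ctrl.move_l([.5275,y,.1235],vel=.005); st(y)
E
```

```text
-0.2552 t4.84 p [ 0.5275 -0.2551  0.1235] F [0.6424 2.1535 0.0747] M [ 0.5501 -0.13   -0.0714] g0.237 j6 64.3
-0.2546 t5.11 p [ 0.5275 -0.2549  0.1235] F [ 0.3278 -1.6853 -2.257 ] M [-0.3576 -0.0687  0.0229] g0.242 j6 64.4
```

```bash
cat >>h.py <<'E'
Y0=-96.0
def mv(x,y,z,th,T=None,n=6,w=.5):
    """go to z, turn th(rad) from start yaw, turn rate w rad/s"""
    p=np.array(ctrl.current_tool_pos()); R=np.array(ctrl.current_eef_rot()); 
    now=np.radians((np.degrees(np.arctan2(R[1,0],R[0,0]))-Y0+180)%360-180)
    t=T or max(abs(th-now)/w,.15); d=np.linalg.norm([x-p[0],y-p[1],z-p[2]])
    ctrl.move_l([x,y,z],vel=max(d/t,2e-4),ori=ori(Y0+np.degrees(th)))
def rd(tag='',n=4):
    F=np.zeros(3);M=np.zeros(3)
    for _ in range(n):
        F+=ctrl.current_contact_force();M+=ctrl.current_wrist_torque()
    F/=n;M/=n;R=np.array(ctrl.current_eef_rot())
    yaw=np.radians((np.degrees(np.arctan2(R[1,0],R[0,0]))-Y0+180)%360-180)
    print(tag,'t%.2f th%.3f'%(ctrl.current_t(),yaw),'p',np.array(ctrl.current_tool_pos()),'F',F,'Mz %.2f'%M[2]); return F,M,yaw
E
python3 - <<'E'
from h import *
X,Y=.5275,-.2549
mv(X,Y,.1235,0); F0=rd('base')
mv(X,Y,.1250,.2); rd()
mv(X,Y,.1265,.3); rd()
E
```

```text
base t5.36 th-0.000 p [ 0.5275 -0.255   0.1235] F [ 0.959  -1.4966 -1.0019] Mz -0.00
 t5.90 th0.198 p [ 0.5271 -0.2546  0.1245] F [-0.1306 -0.1363 -9.2617] Mz -0.29
 t6.20 th0.297 p [ 0.5271 -0.2545  0.126 ] F [ -0.7515   0.5892 -15.5559] Mz -0.34
```

```bash
python3 - <<'E'
from h import *
X,Y=.5275,-.2549
for k in range(20):
    th=.3+.06*(k+1)
    mv(X,Y,.1262,th,w=.6); F,M,y=rd('%.2f'%th)
    if F[2]>-8 or abs(M[2])>1.2: break
E
```

```text
0.36 t6.45 th0.357 p [ 0.5272 -0.2547  0.1259] F [ -0.0859   0.8827 -15.6939] Mz -0.32
0.42 t6.70 th0.417 p [ 0.5273 -0.2548  0.1261] F [  0.0259   1.8148 -15.4685] Mz -0.31
0.48 t6.95 th0.477 p [ 0.5274 -0.2549  0.1262] F [ -0.0678   0.8895 -15.4941] Mz -0.37
0.54 t7.20 th0.537 p [ 0.5275 -0.2549  0.1262] F [ -0.3998   1.8996 -16.0135] Mz -0.30
0.60 t7.45 th0.597 p [ 0.5275 -0.2549  0.1262] F [  0.1515   1.544  -13.2452] Mz -0.35
0.66 t7.70 th0.657 p [ 0.5276 -0.255   0.1263] F [ -0.4325   1.3179 -14.4312] Mz -0.30
0.72 t7.95 th0.717 p [ 0.5277 -0.255   0.1264] F [-0.9286  2.3445 -9.9017] Mz -0.22
0.78 t8.20 th0.777 p [ 0.5276 -0.255   0.1264] F [-0.3522  0.1766 -9.0083] Mz -0.29
0.84 t8.45 th0.837 p [ 0.5276 -0.255   0.1263] F [-0.1525  0.2101 -9.088 ] Mz -0.20
0.90 t8.70 th0.897 p [ 0.5276 -0.2549  0.1263] F [-0.5629  1.3966 -6.6161] Mz -0.17
```

```bash
python3 - <<'E'
from h import *
X,Y=.5275,-.2549
for th in (.80,.90,.80,.90,.84):
    mv(X,Y,.1262,th,w=.6); rd('%.2f'%th)
z=.1262
for i,th in enumerate((.92,.76,.92,.76)):
    z+=.0005; mv(X,Y,z,th,w=.5); F,M,y=rd('z%.4f %.2f'%(z,th))
    if F[2]<-11: break
E
```

```text
0.80 t8.95 th0.801 p [ 0.5276 -0.255   0.1263] F [-0.1755  0.444  -7.1734] Mz 0.11
0.90 t9.20 th0.899 p [ 0.5276 -0.255   0.1263] F [-0.281  -0.0679 -5.5298] Mz -0.03
0.80 t9.45 th0.801 p [ 0.5276 -0.255   0.1264] F [-0.8716  0.9028 -4.1493] Mz 0.05
0.90 t9.70 th0.899 p [ 0.5276 -0.255   0.1263] F [-0.622   0.7726 -3.6935] Mz -0.15
0.84 t9.95 th0.840 p [ 0.5276 -0.255   0.1263] F [-0.7273  0.0407 -2.0608] Mz 0.08
z0.1267 0.92 t10.27 th0.919 p [ 0.5274 -0.2548  0.1265] F [ 0.6914 -0.5123 -8.0046] Mz -0.18
z0.1272 0.76 t10.58 th0.763 p [ 0.5273 -0.2548  0.127 ] F [-0.4242  0.6294 -8.4334] Mz 0.10
z0.1277 0.92 t10.90 th0.919 p [ 0.5274 -0.2548  0.1276] F [ 0.1766  0.529  -8.5315] Mz -0.11
z0.1282 0.76 t11.22 th0.762 p [ 0.5275 -0.2549  0.1282] F [-0.9779 -0.4811 -8.0837] Mz 0.08
```

```bash
cat >jog.py <<'E'
from h import *
X,Y=.5275,-.2549
def jog(z,zend,lo,hi,dz,w,flim=-10.2,maxn=40,up=True):
    hold=0
    for i in range(maxn):
        th=hi if up else lo; up=not up
        z2=z if hold else z+dz
        mv(X,Y,z2,th,w=w); z=z2; F,M,y=rd('z%.4f %.2f'%(z,th),2)
        hold=F[2]<flim
        if F[2]<flim-2.5 or abs(M[2])>.9: print('STOP'); break
        if z>=zend: break
    return z
E
python3 - <<'E'
from jog import *
jog(.1282,.1365,.755,.925,.0006,.55)
cv2.imwrite('pics/s3.png',ctrl.read_camera('side')[130:240,250:350].repeat(5,0).repeat(5,1))
E
```

```text
z0.1288 0.93 t11.57 th0.923 p [ 0.5275 -0.2549  0.1288] F [-0.7898  0.6025 -7.9167] Mz -0.09
z0.1294 0.76 t11.92 th0.757 p [ 0.5275 -0.2549  0.1294] F [-1.0024  0.8118 -7.6787] Mz 0.12
z0.1300 0.93 t12.27 th0.923 p [ 0.5275 -0.2549  0.13  ] F [-0.4232  0.4186 -6.6934] Mz -0.03
z0.1306 0.76 t12.62 th0.757 p [ 0.5276 -0.2549  0.1307] F [-0.0161  1.057  -5.952 ] Mz 0.00
z0.1312 0.93 t12.97 th0.923 p [ 0.5276 -0.255   0.1313] F [-0.4136  0.0554 -4.9852] Mz 0.03
z0.1318 0.76 t13.32 th0.757 p [ 0.5276 -0.255   0.1319] F [-0.7129 -0.7059 -4.7742] Mz -0.07
z0.1324 0.93 t13.67 th0.923 p [ 0.5276 -0.2549  0.1325] F [-0.1373  0.191  -4.8956] Mz 0.12
z0.1330 0.76 t14.02 th0.757 p [ 0.5277 -0.255   0.1333] F [-1.24    0.6671  0.2957] Mz -0.07
z0.1336 0.93 t14.37 th0.923 p [ 0.5275 -0.2549  0.1336] F [-0.2588 -0.2187 -2.4431] Mz -0.07
z0.1342 0.76 t14.72 th0.757 p [ 0.5274 -0.2548  0.134 ] F [ 0.4545  0.518  -6.1165] Mz 0.06
z0.1348 0.93 t15.07 th0.923 p [ 0.5274 -0.2548  0.1346] F [-0.4805  0.1549 -8.9412] Mz -0.05
z0.1354 0.76 t15.42 th0.757 p [ 0.5274 -0.2548  0.1353] F [-0.5024  0.6422 -8.1415] Mz 0.08
z0.1360 0.93 t15.77 th0.923 p [ 0.5275 -0.2549  0.136 ] F [-0.1173  0.7578 -7.2667] Mz -0.05
z0.1366 0.76 t16.12 th0.757 p [ 0.5275 -0.2549  0.1366] F [-0.8021  0.5124 -8.1733] Mz 0.02
```

View pics/s3.png

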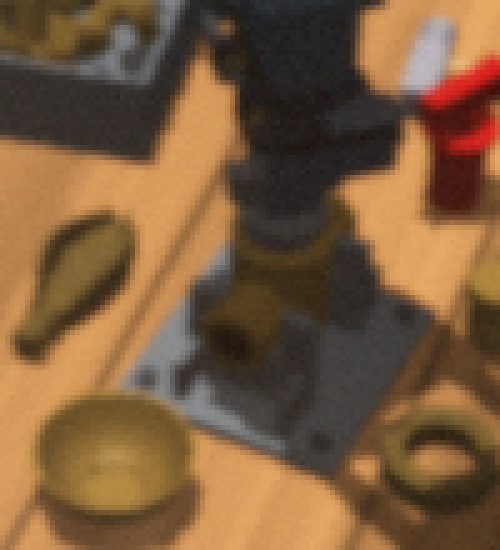

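```bash
python3 - <<'E'
from h import *
a=cv2.imread('pics/s2.png')[::5,::5][30:85,30:90];b=cv2.imread('pics/s3.png')[::5,::5][30:85,30:90]
o=np.hstack([cv2.resize(i,None,fx=6.5,fy=8,interpolation=cv2.INTER_CUBIC) for i in(a,b)])
o=np.clip(o.astype(float)*1.8,0,255).astype(np.uint8)
cv2.imwrite('pics/cmp.png',o); print(o.shape, ctrl.current_grip_width())
E
```

```text
(440, 780, 3) 0.2410667334398159
```

View pics/cmp.png

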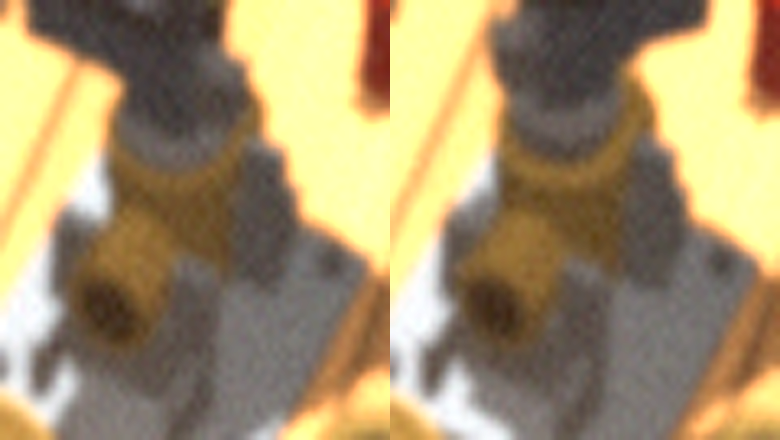

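The collar has risen clear of the rim (crop row 172→155) while the pipe end stays put at crop (110,310)/(495,310), so the valve has not moved. I'll continue.

```bash
python3 - <<'E'
from jog import *
z=jog(.1366,.1400,.755,.925,.0006,.55)
for th in (.95,1.0,1.05,1.1,1.15):
    z+=.0001; mv(X,Y,z,th,w=.5); F,M,y=rd('%.2f'%th)
    if abs(M[2])>.55: break
E
```

```text
z0.1372 0.93 t16.52 th0.923 p [ 0.5275 -0.2549  0.1372] F [-1.0265  0.133  -7.6004] Mz -0.09
z0.1378 0.76 t16.87 th0.757 p [ 0.5275 -0.2549  0.1378] F [-0.2653  0.9298 -6.632 ] Mz 0.03
z0.1384 0.93 t17.22 th0.923 p [ 0.5275 -0.2549  0.1384] F [-0.1014 -0.0362 -6.4363] Mz -0.07
z0.1390 0.76 t17.57 th0.757 p [ 0.5275 -0.2549  0.139 ] F [-0.1947  0.3851 -6.6677] Mz 0.05
z0.1396 0.93 t17.92 th0.923 p [ 0.5275 -0.2549  0.1396] F [-0.0114  0.5193 -6.8678] Mz -0.03
z0.1402 0.76 t18.27 th0.757 p [ 0.5275 -0.2549  0.1402] F [-0.2766  0.8115 -7.3193] Mz 0.07
0.95 t18.61 th0.948 p [ 0.5276 -0.2549  0.1404] F [-1.2358  0.7581 -4.7693] Mz -0.05
1.00 t18.86 th0.997 p [ 0.5276 -0.2549  0.1405] F [ 0.4514  0.8937 -5.3006] Mz -0.16
1.05 t19.11 th1.047 p [ 0.5276 -0.2549  0.1406] F [-0.352   0.5559 -4.5395] Mz -0.18
1.10 t19.36 th1.097 p [ 0.5275 -0.2549  0.1406] F [-0.0239  0.4037 -4.1362] Mz -0.14
1.15 t19.61 th1.147 p [ 0.5275 -0.2549  0.1407] F [-0.0398 -0.1541 -4.5322] Mz -0.19
```

```bash
python3 - <<'E'
from jog import *
z=jog(.1407,.151,.55,1.15,.0018,.9,up=False)
cv2.imwrite('pics/s4.png',ctrl.read_camera('side')[110:240,240:360].repeat(5,0).repeat(5,1))
E
```

```text
z0.1425 0.55 t20.36 th0.551 p [ 0.5276 -0.2549  0.1425] F [-0.6165  0.1559 -6.1055] Mz 0.16
z0.1443 1.15 t21.11 th1.148 p [ 0.5274 -0.2548  0.1443] F [-1.5376  0.508  -5.4874] Mz -0.10
z0.1461 0.55 t21.86 th0.552 p [ 0.5276 -0.2549  0.1461] F [-0.3434 -0.2424 -5.1641] Mz 0.05
z0.1479 1.15 t22.61 th1.148 p [ 0.5276 -0.255   0.148 ] F [ 0.4057  0.0651 -3.5023] Mz -0.03
z0.1497 0.55 t23.36 th0.552 p [ 0.5275 -0.2549  0.1497] F [-0.7491 -0.1853 -3.7584] Mz -0.06
z0.1515 1.15 t24.11 th1.148 p [ 0.5275 -0.2549  0.1515] F [-0.538  -0.2238 -3.1611] Mz -0.04
```

View pics/s4.png

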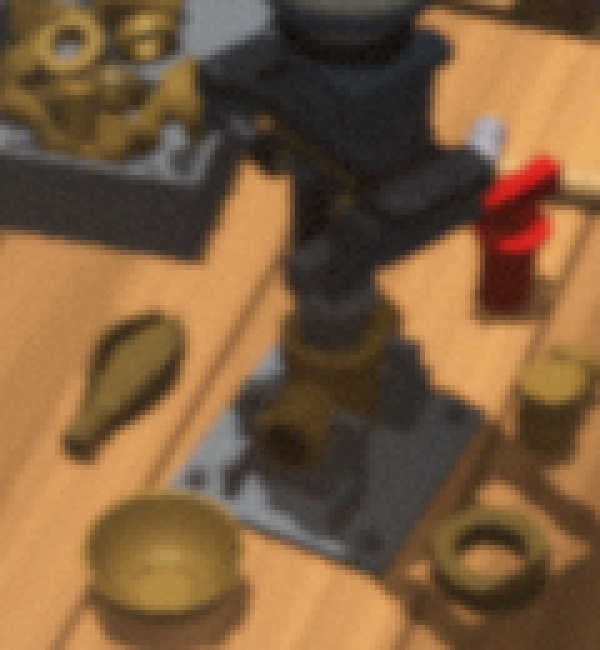

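```bash
python3 - <<'E'
from jog import *
c=ctrl.move_l([X,Y,.185],vel=.03,contact_N=5); rd('lift %s'%c)
if not c:
    c=ctrl.move_l([X,Y,.25],vel=.08,contact_N=5); rd('lift2 %s'%c)
cv2.imwrite('pics/s5.png',ctrl.read_camera('side')[90:240,240:390].repeat(4,0).repeat(4,1))
E
```

```text
lift False t25.43 th1.150 p [ 0.5274 -0.2548  0.1848] F [ 0.4036  0.4885 -3.863 ] Mz 0.00
lift2 False t26.39 th1.150 p [ 0.5272 -0.2547  0.2495] F [-0.657  -0.0272 -4.8845] Mz 0.02
```

View pics/s5.png

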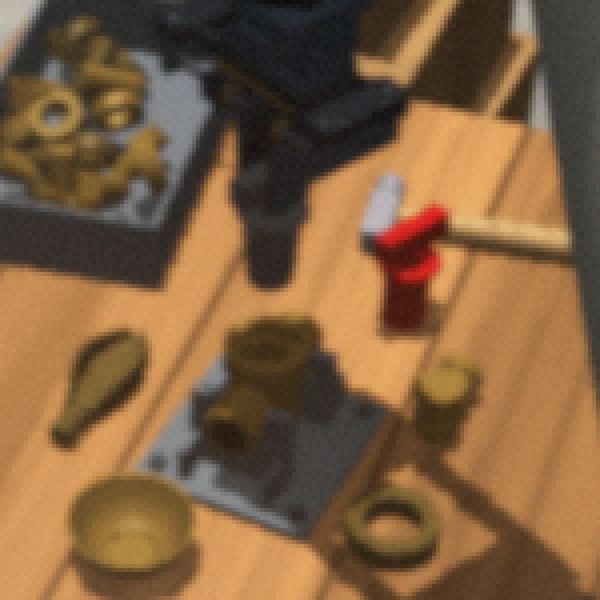

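The plug is out and hanging upright (crop (270,240)), and the valve sits in its notches (crop (270,370)). Next I move it to the pan and lower it until it touches.

```bash
python3 - <<'E'
from jog import *
px,py=.5652,.2175
ctrl.move_l([px,py,.25],vel=.2); rd('over')
ctrl.move_l([px,py,.172],vel=.08); rd('near')
c=ctrl.move_l([px,py,.150],vel=.015,contact_N=3); rd('touch %s'%c)
cv2.imwrite('pics/s6.png',ctrl.read_camera('side')[170:390,150:330].repeat(3,0).repeat(3,1))
E
```

```text
over t28.96 th1.149 p [0.5652 0.2169 0.25  ] F [-0.0677 -0.7642 -4.1271] Mz -0.02
near t30.08 th1.150 p [0.5656 0.2176 0.1725] F [-1.3146  0.3585 -2.971 ] Mz 0.03
touch True t31.11 th1.150 p [0.5652 0.2175 0.1554] F [-0.5225 -0.3959  4.8825] Mz -0.00
```

View pics/s6.png

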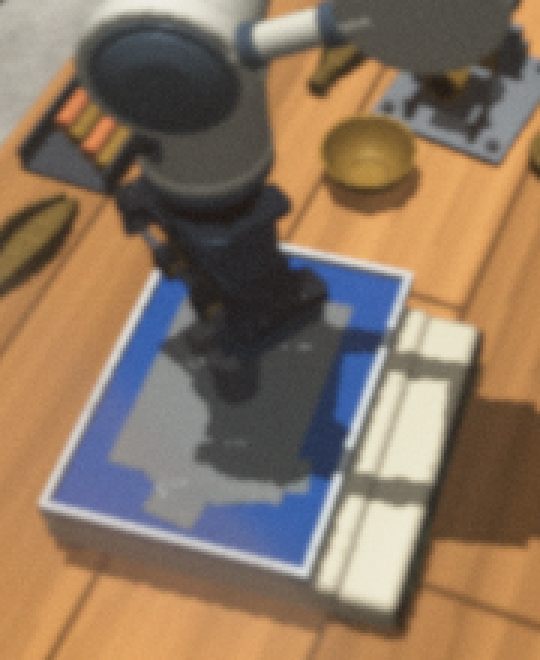

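Touch came at TCP z 0.1554 m, against an expected 0.1555 m. The plug stands near the pan's centre (crop (235,380)), so I'm releasing it.

```bash
python3 - <<'E'
from jog import *
px,py=.5652,.2175
ctrl.command_gripper(.6); rd('open')
ctrl.move_l([px,py,.19],vel=.04,contact_N=4); rd()
ctrl.move_l([px,py,.30],vel=.15)
ctrl.move_l([.42,-.05,.33],vel=.2); ctrl.sleep(.2); rd()
cv2.imwrite('pics/s7.png',ctrl.read_camera('side')[120:400,150:410].repeat(2,0).repeat(2,1))
cv2.imwrite('pics/t7.png',ctrl.read_camera('top')[100:280,130:450].repeat(2,0).repeat(2,1))
E
```

```text
open t31.82 th1.150 p [0.5645 0.2173 0.1547] F [ 0.2256  0.4731 -0.5718] Mz -0.02
 t32.86 th1.150 p [0.565  0.2174 0.1897] F [0.0449 0.3243 1.8539] Mz -0.08
 t35.62 th1.151 p [ 0.4202 -0.0496  0.3299] F [-0.3155 -0.1709 -0.1806] Mz -0.02
```

View pics/s7.png

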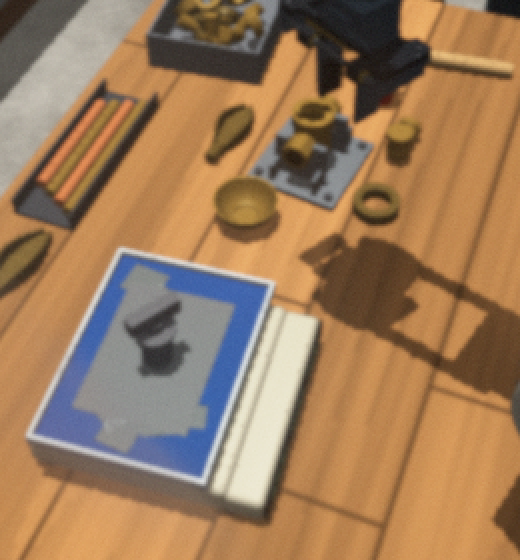

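View pics/t7.png

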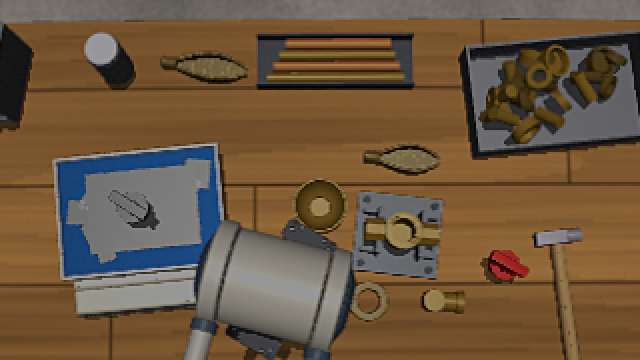

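The plug stands upright near mid-pan (side crop (155,335), top crop (130,207)). The valve is seated (top crop (402,230)) and the bystanders look unmoved. I'm handing in.

```bash
python3 - <<'E'
from h import *
P=ray('top',(130+130/2,100+207/2),.172); print('tee',P)
ctrl.sign_off(); print(ctrl.current_t())
E
```

```text
tee [0.5616 0.2126 0.172 ]
the job is handed in; nothing more can be done
the job is handed in; nothing more can be done
```

The plug is out of the valve and standing on the scale's pan, and the job is handed in. The last clock reading before hand-in was 35.6 s of the 72 s allowed; `sign_off` reports no verdict.

- **Finding the cut-out:** I gripped the grey tee head and raised it about 2.7 mm. I turned it counter-clockwise until the carried weight fell from about 15 N to 2–6 N. The place was between roughly 0.72 and 0.92 rad.
- **Drawing it out:** I worked the plug to and fro by about ±0.085 rad while rising 16.7 mm. It then turned freely past the cut-out's edges, which showed the lugs were clear, so I used wider strokes. At 28 mm of rise only its own weight of about 4 N was left, and I lifted it straight out.
- **Setting it down:** I lowered it until it touched the pan at TCP height 0.1554 m, against 0.1555 m expected. Then I opened the gripper and moved the arm away.

**Last checks:**
- The plug stands upright, with its tee about 6 mm from the pan's measured middle.
- The valve lies seated in its notches.
- The bystanders look unmoved by eye. I did not measure them.
- The wrist force settled near zero after release.

**Readings that disagreed:**
- The gripper showed about 21.7 mm on the 18 mm bar.
- The lifting force read about 15 N, where 10 to 13 N was stated.
- The lifting force also dipped briefly to zero at about 9.5 mm of rise.

None of these went with visible slip of the plug or movement of the valve. I did not track down their cause.

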